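Set the belt grinder's speed under its latched dust cover

TASK

Set the belt grinder's speed to 7: press the dust cover of its grey control box to release it, turn the dial under it to 7, then shut the cover and press it down until its catch holds it shut. Leave everything else on the bench where it lies.

Things in the scene. Friction and masses are not known exactly. Their poses are not given: they have to be found in the camera images.
- speed_box: Grey die-cast speed control box bolted to the bench, 156 (x) x 208 (y) x 62 mm high, with a raised metal panel 120 x 132 mm, 72 mm above the bench. Over the panel a black cover with a clear window, its top 116 mm above the bench. Origin: centre of the box's underside; x to its far side, y to its left (hinge) side, z up. The dial's axis is the z axis (x = y = 0).
- cover_hinge (a point): Middle of the cover's hinge line, (0, 76, 70) mm in the box's frame; axes as the box's; the line runs along x. The cover opens like a book, to +y. At angle a, a point of the cover r mm from the line and h mm above it when shut lies, from this point, at y = -r cos a + h sin a, z = r sin a + h cos a. Outer face: h = 46 mm; free edge: r = 145 mm.
- cover_press (a point): Ribbed thumb rest on the cover's outer face over the catch, 17 mm in from the middle of the free edge (r = 128, h = 46 mm from the hinge line). Moves with the cover; z is the outward normal of the face. Press here, square to the face: 2 to 3 N takes the shut cover to its stop, 7 mm down; under 4 N swings the open one shut against its spring.
- cover_edge (a point): Middle of the cover's free edge, at the outer face (r = 145, h = 46 mm from the hinge line); moves with the cover; the cover is 130 mm wide along x. With the cover fully open it leans outward: this edge is then 183 mm above the bench and 102 mm beyond the hinge line (+y), and can be pushed up and over from behind.
- cover (a joint): Cover angle, rad: 0 shut and caught, -0.058 stop when pressed, 2.0 fully open. Push-push catch: caught at the start; pressed to the stop and let go, it frees the cover, which springs fully open within 2 s. Swung down and pressed to the stop again, then let go, it comes back to 0 and stays; one more press frees it. A press of under 4 mm does neither.
- dial (a joint): Dial angle, rad, growing clockwise from above, with a click every 0.4 rad: reading = angle / 0.4, 0 to 9 (7 is 2.8 rad); 1 to 4 at the start. White pointer on the knob, figures 0 to 9 round it on the panel; the pointer is at yaw (4.5 - reading) x 0.4 rad in the box's frame. 0.04 N m turns it over a click; let go between figures it drops into one.
- dial_grip (a point): Centre of the dial knob's grip on its axis, 91 mm above the bench, 19 mm above the panel. Black fluted round knob, 40 mm in diameter, from 3 to 32 mm above the panel, under the cover. The panel is clear round it to 50 mm from the axis.
- marker: white felt marker with a black cap, 135 x 17 mm, lying on the bench; loose bystander, not part of the job; origin at the centre of its underside
- handle_blank: shaped wooden knife-handle blank, 140 x 34 x 20 mm, lying; loose bystander, not part of the job; origin at the centre of its underside
- wax_tin: round flat aluminium tin, 69 mm across, 26 mm high; loose bystander, not part of the job; origin at the centre of its underside
- cork_block: cork sanding block, 92 x 47 x 24 mm; loose bystander, not part of the job; origin at the centre of its underside
- calipers: slide calipers, 195 x 55 mm, 12 mm high, lying; loose bystander, not part of the job; origin at the centre of its underside
- square: small try square, wooden stock 100 mm, steel blade 150 mm, 14 mm high, lying; loose bystander, not part of the job; origin at the centre of its underside
- screwdriver: screwdriver with wooden handle, 190 mm long, 26 mm high, lying; loose bystander, not part of the job; origin at the centre of its underside

How it is judged:
On the way, in this order (a step that is already met when the one before it is completed fails the run):
1. the cover has been released and stands open (value of joint cover above 1.2 rad), for 0.1 s.
2. the dial reads 7 with the cover open (value of joint dial between 2.68 and 2.92 rad and value of joint cover above 0.5 rad), for 0.2 s.
At the end, for the whole second after the job is handed in: the dial reads 7 (within 0.12 rad, a third of a step) and the cover is shut, held by its catch alone (angle between -0.02 and 0.03 rad) and at rest, with every loose thing on the bench where it lay (value of joint dial between 2.68 and 2.92 rad and value of joint cover between -0.02 and 0.03 rad and velocity of joint cover between -0.1 and 0.1 rad/s); the robot touches nothing.
It fails at once if a loose thing on the bench has been moved more than 30 mm (distance of any of marker, handle_blank, wax_tin, cork_block, calipers, square, screwdriver from where it was at the start of the episode above 0.03 m).
It also fails if it takes over 72 s, if anything falls off the work surface, if the arm or the gripper's body presses on something with over 40 N, if the wrist force passes 120 N, or if a joint passes its speed limit or range.

ROBOT

A 7-joint arm with a two-finger parallel gripper is mounted at the origin on the work surface. World frame = base frame: x ahead of the robot, y to its left, z up, the work surface at z = 0. Lengths are in m, angles in rad, forces in N, time in s.
With the tool pointing down it reaches from about 0.425 to 0.875 m from the base axis. Payload 4.7 kg.
Tool frame: the origin (TCP) lies midway between the tips of the shut fingers; the grasp point (between the pads) lies 19 mm behind it; z points along the fingers, y is the direction in which the jaws open and shut (so a half turn about z gives the same grasp; the last joint's range is limited). The gripper opens to 87 mm and grips with 3 to 60 N. Pads are 19 mm wide; open, the fingers measure 117 mm over their backs; the gripper's body (75 mm by 190 mm) begins 51 mm behind the grasp point.
Start: joints at [-1.3, 0.321, -0.07, 1.45, 0.023, 1.371, -0.057], TCP at [0.165, 0.629, 0.223] pointing down, gripper open.
Joint ranges: [-2.86, 2.86], [-0.3, 2.09], [-1.38, 1.24], [0.06, 2.45], [-1.56, 4.7], [0.09, 2.05], [-2.69, 2.69]. Speed limits (rad/s): [2.57, 2.57, 3.14, 3.14, 3.14, 3.14, 3.14].

INTERFACE

Orientations are given as a rotation vector (axis times angle).
In Python, from bench import get_state, eyes, job gives the robot as it stands. The module is installed in compiled form; this text tells all that it offers.
- The arm moves only by the shell command python3 -m jog 'ROWS' [FORCE]. ROWS is JSON, a list that holds one entry, the list of rows, each a list of 5 numbers: the opening, from 0 (shut) to 1 (fully open), then the shift along the tool's x, y, z in units of 40 mm (1.0 is 40 mm), then the turn about the tool's z in units of 5 degrees (1.0 is 5 degrees). In form: [[[jaw, dx, dy, dz, turn], ...]]. A call has 1 to 10 rows; each row shifts and turns the commanded pose from where the row before left it, along the tool's axes as they then stand; what a row does not reach is not made up. A row lasts 1/8 s, in which the tool goes at most 62.5 mm and 10.7 degrees, less where a joint would pass 70% of its speed; a pose out of reach is approached as far as the arm can. A call is refused whole if a number of a shift passes 1 or a number of a turn 1, either way. A call with a gripper value outside its range is refused whole. The fingers move at their own pace and stop on an object; FORCE is the grip in N (left out, the last holds). Time passes only in rows, so rows that do not move let the fingers close. It gives the time, the measured TCP pose, the force and the opening at its end, in the units of the state.
- get_state(): the state, without advancing time (a new reading comes with each control period).
- eyes.get_image(name): name is "scene" or "side" or "wrist"; returns (picture, depth): 400x640x3 uint8, red, green, blue; 400x640 float32, m along the optical axis (not along the pixel's ray), 0 where there is no reading.
- eyes.camera_params(name): a dict with "camera_matrix" (3x3 intrinsics, pixels), "k1" (the pictures are not rectified: a ray, as slopes to the right and down, at radius r is drawn at 1 + k1 r^2 times it, then the intrinsics apply), "pose" (4x4, takes a point from camera to world coordinates); the wrist camera has in their place "mount" (4x4, takes a point from camera to tool coordinates, whose origin is the TCP and whose axes are the flange's). Camera axes: x right, y down, z forward; pixel columns grow to the right and rows downward; lengths in m; the calibration is good to about 2 mm. A picture is of the moment at which its call begins: read the wrist's pose just before it. camera_params takes no time and is no camera call.
- job.close_job(): hands the job in, once; it reports no verdict.
The state is a dict: "time": time; "joint_positions": joint angles; "qd": joint speeds; "joint_torque": joint torques, N m; "position": TCP position; "tool_rot": TCP orientation; "ft_force": force on the tool from outside, world axes, zero at the start; "torque": the same for the moment, N m; "grip_width": opening from 0.0 (shut) to 1.0 (fully open).
Only numpy, scipy, OpenCV 4.12 (cv2) and the standard library are available. Lean on these libraries where they do the work, as an engineer would, in place of code of your own. Each camera call takes 0.05 s, during which the arm holds its last target. There are 200 camera calls.

## Working session

There is one attempt and no reset: what is moved stays moved. The work goes in short steps, Python scripts to look and compute and a shell command to move; the robot and the scene stay as the last step left them, time stands still between calls to the robot, and variables do not carry over. Pictures are saved under pics/ and viewed, about 8 in all and at most 12, crops included, and the job is handed in when it is done.

```bash
mkdir -p pics; cat > h.py <<'E'
import numpy as np, cv2
from scipy.spatial.transform import Rotation as R
from bench import get_state, eyes, job
def cam(n):
    p=eyes.camera_params(n); s=get_state()
    if 'pose' in p: T=np.array(p['pose'])
    else:
        W=np.eye(4); W[:3,:3]=R.from_rotvec(s['tool_rot']).as_matrix(); W[:3,3]=s['position']; T=W@np.array(p['mount'])
    return np.array(p['camera_matrix']),p['k1'],T
def slopes(K,k1,uv):
    uv=np.atleast_2d(np.asarray(uv,float)); d=np.c_[(uv[:,0]-K[0,2])/K[0,0],(uv[:,1]-K[1,2])/K[1,1]]
    u=d.copy()
    for _ in range(8): u=d/(1+k1*(u**2).sum(1,keepdims=True))
    return u
def plane(c,uv,z):
    K,k1,T=c; s=slopes(K,k1,uv); r=np.c_[s,np.ones(len(s))]@T[:3,:3].T; o=T[:3,3]
    return o+r*((z-o[2])/r[:,2])[:,None]
def cloud(c,D):
    K,k1,T=c; v,u=np.mgrid[:400,:640]; s=slopes(K,k1,np.c_[u.ravel(),v.ravel()]); z=D.ravel()[:,None]
    return (np.c_[s*z,z]@T[:3,:3].T+T[:3,3]).reshape(400,640,3)
def proj(c,P):
    K,k1,T=c; q=(np.atleast_2d(P)-T[:3,3])@T[:3,:3]; s=q[:,:2]/q[:,2:]; s=s*(1+k1*(s**2).sum(1,keepdims=True))
    return s*[K[0,0],K[1,1]]+[K[0,2],K[1,2]]
def snap(n):
    c=cam(n); I,D=eyes.get_image(n); return c,I,D
E
python3 - <<'E'
from h import *
for n in('scene','side'):
    c,I,D=snap(n); np.savez(n+'.npz',I=I,D=D); cv2.imwrite(f'pics/{n}0.png',I[...,::-1]); print(n,c[2].round(3).tolist(),c[0].round(1).tolist(),c[1])
s=get_state();print(s['time'],s['tool_rot'],s['ft_force'],R.from_rotvec(s['tool_rot']).as_matrix().round(3))
E
```

```text
scene [[-0.168, 0.832, -0.528, 1.178], [0.986, 0.148, -0.08, 0.025], [0.011, -0.534, -0.845, 1.088], [0.0, 0.0, 0.0, 1.0]] [[432.3, 0.0, 319.5], [0.0, 432.3, 204.3], [0.0, 0.0, 1.0]] -0.04180452491747731
side [[0.882, -0.333, 0.332, 0.261], [-0.47, -0.606, 0.641, -0.674], [-0.012, -0.722, -0.692, 0.762], [0.0, 0.0, 0.0, 1.0]] [[419.1, 0.0, 325.0], [0.0, 419.1, 197.8], [0.0, 0.0, 1.0]] -0.04550881440556416
0.1 [-4.02217368e-01 -3.11561028e+00  2.69315880e-03] [ 0.15256389  0.79370569 -0.26696046] [[-0.967  0.254 -0.   ]
 [ 0.254  0.967 -0.002]
 [-0.    -0.002 -1.   ]]
```

View pics/scene0.png

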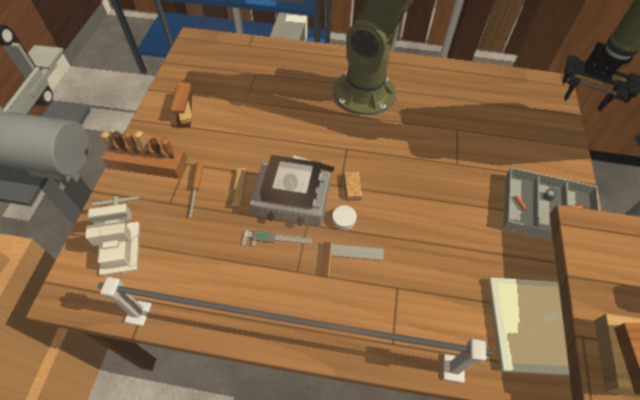

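View pics/side0.png

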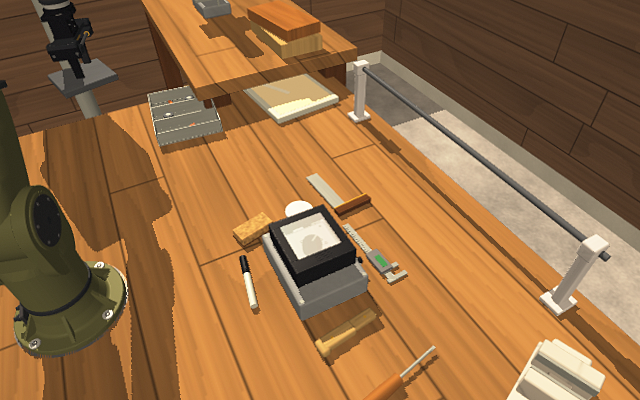

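The scene view shows the box at about (292,190), cork at (353,185), tin at (344,217), calipers at (275,238). In the side view the box is at about (318,250), with the marker at (248,282) and the blank at (347,333). Next: its pose from depth.

```bash
python3 - <<'E'
from h import *
for n in('scene','side'):
    z=np.load(n+'.npz'); I,D=z['I'],z['D']; c=cam(n); P=cloud(c,D)
    near=(P[...,0]>.3)&(P[...,0]<.9)&(np.abs(P[...,1])<.5)&(D>0)
    for lo,hi,nm in((.108,.124,'top'),(.055,.068,'box')):
        m=(near&(P[...,2]>lo)&(P[...,2]<hi)).astype(np.uint8)
        k,l,st,_=cv2.connectedComponentsWithStats(m)
        q=P[(l==1+st[1:,4].argmax())] if nm=='top' else P[m>0]
        r=cv2.minAreaRect((q[:,:2]*1000).astype(np.float32)); print(n,nm,len(q),np.median(q[:,2]).round(4),r,cv2.boxPoints(r).round(0).tolist())
c=cam('side');I=np.load('side.npz')['I']
crop=I[180:370,200:450]; cv2.imwrite('pics/crop1.png',cv2.resize(crop,None,fx=3,fy=3,interpolation=2)[...,::-1])
E
```

```text
scene top 2084 0.1165 ((496.0635070800781, -161.46145629882812), (145.64004516601562, 135.2339630126953), 89.54801177978516) [[428.0, -234.0], [563.0, -235.0], [564.0, -89.0], [429.0, -88.0]]
scene box 1072 0.0619 ((659.303466796875, -80.9921875), (777.2330322265625, 480.20770263671875), 89.984130859375) [[419.0, -470.0], [899.0, -470.0], [900.0, 308.0], [419.0, 308.0]]
side top 3657 0.1162 ((492.7695007324219, -160.868408203125), (147.4266357421875, 132.20603942871094), 89.32516479492188) [[426.0, -234.0], [558.0, -235.0], [560.0, -88.0], [428.0, -86.0]]
side box 2032 0.0617 ((656.1988525390625, -82.19720458984375), (820.5506591796875, 485.5732421875), 89.9012222290039) [[413.0, -492.0], [898.0, -493.0], [900.0, 328.0], [414.0, 328.0]]
```

View pics/crop1.png

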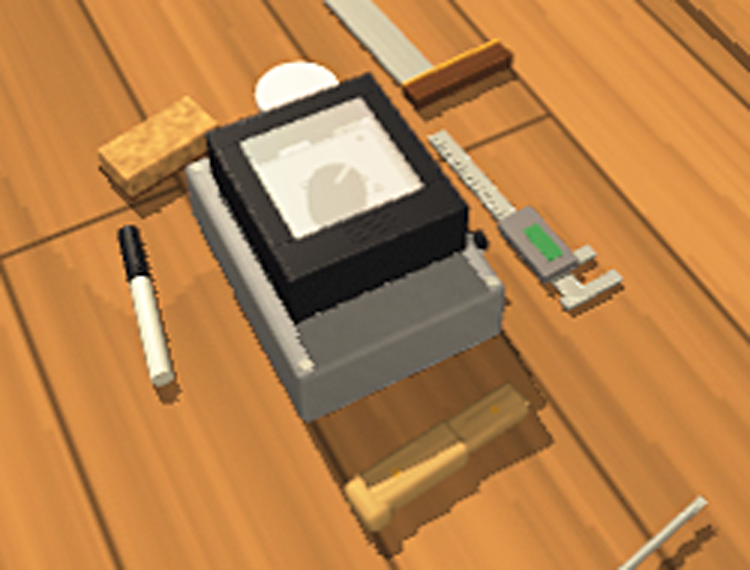

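Ribs sit toward world −y, so the hinge is at +y: box origin ≈ (0.494, −0.1645), yaw ≈ −0.5°; press point ≈ (0.494, −0.2165, 0.116). I'll first turn the tool so the jaws lie along world x (76° clockwise).

```bash
python3 -m jog '[[[0,0,0,0,1],[0,0,0,0,1],[0,0,0,0,1],[0,0,0,0,1],[0,0,0,0,1],[0,0,0,0,1],[0,0,0,0,1],[0,0,0,0,1],[0,0,0,0,1],[0,0,0,0,1]]]' 10; python3 -m jog '[[[0,0,0,0,1],[0,0,0,0,1],[0,0,0,0,1],[0,0,0,0,1],[0,0,0,0,1],[0,0,0,0,0.15],[0,0,0,0,0]]]'; python3 -c "
from h import *
s=get_state();print(s['joint_positions'],R.from_rotvec(s['tool_rot']).as_matrix().round(3))"
```

```text
time: 1.35
position: [0.165, 0.6284, 0.2219]
tool_rot: [1.685, 2.651, -0.002]
ft_force: [-0.2, 0.0, 0.1]
grip_width: 0.021
time: 2.22
position: [0.165, 0.6286, 0.2223]
tool_rot: [2.229, 2.214, -0.001]
ft_force: [-0.5, 0.0, 0.3]
grip_width: 0.007
[-1.434045    0.31837699  0.10081562  1.45645316 -0.03209539  1.368853
 -1.33859741] [[ 0.007  1.    -0.   ]
 [ 1.    -0.007 -0.   ]
 [-0.    -0.    -1.   ]]
```

```bash
python3 -m jog '[[[0,-0.9,0.82,0,0],[0,-0.9,0.82,0,0],[0,-0.9,0.82,0,0],[0,-0.9,0.82,0,0],[0,-0.9,0.82,0,0],[0,-0.9,0.82,0,0],[0,-0.9,0.82,0,0],[0,-0.9,0.82,0,0],[0,-0.9,0.82,0,0],[0,-0.9,0.82,0,0]]]'; python3 -m jog '[[[0,-1,0,0,0],[0,-1,0,0,0],[0,-1,0,0,0],[0,-1,0,0,0],[0,-1,0,0,0],[0,-1,0,0,0],[0,-1,0,0,0],[0,-1,0,0,0],[0,-1,0,0,0],[0,-1,0,0,0]]]';python3 -m jog '[[[0,-1,0,0,0],[0,-1,0,0,0],[0,-0.1,0,1,0],[0,0,0,0.5,0],[0,0,0,0,0]]]'; python3 -c "
from h import *
s=get_state();print(s['joint_positions'],R.from_rotvec(s['tool_rot']).as_matrix().round(3))"
```

```text
time: 3.48
position: [0.4911, 0.2649, 0.2228]
tool_rot: [-2.229, -2.214, -0.001]
ft_force: [0.9, -0.4, 0.6]
grip_width: 0.011
time: 4.72
position: [0.4869, -0.1352, 0.2228]
tool_rot: [2.229, 2.214, 0.002]
ft_force: [0.7, -0.1, -0.4]
grip_width: 0.005
time: 5.35
position: [0.4851, -0.2176, 0.1612]
tool_rot: [-2.228, -2.211, 0.003]
ft_force: [-0.5, -0.2, 0.2]
grip_width: 0.004
[-0.45331034  0.1436625   0.89981449  1.8497696  -0.11925155  1.20756189
  0.47673885] [[ 0.008  1.    -0.003]
 [ 1.    -0.008  0.   ]
 [ 0.    -0.003 -1.   ]]
```

```bash
python3 -m jog '[[[0,0,0.22,0.8,0],[0,0,0,0.2,0],[0,0,0,0,0]]]'; python3 -m jog '[[[0,0,0,0.1,0],[0,0,0,0.1,0],[0,0,0,0.06,0],[0,0,0,0,0]]]'
```

```text
time: 5.72
position: [0.495, -0.218, 0.1231]
tool_rot: [-2.23, -2.213, 0.0]
ft_force: [0.2, -0.8, 0.3]
grip_width: 0.002
time: 6.22
position: [0.4955, -0.2186, 0.1125]
tool_rot: [2.23, 2.211, 0.0]
ft_force: [-0.0, -1.8, 2.0]
grip_width: 0.006
```

Contact at about 2 N; on to the stop.

```bash
python3 -m jog '[[[0,0,0,0.06,0],[0,0,0,0.05,0],[0,0,0,0.05,0],[0,0,0,0,0]]]'
```

```text
time: 6.72
position: [0.4955, -0.2186, 0.1087]
tool_rot: [-2.231, -2.212, -0.003]
ft_force: [-7.3, -0.7, 23.7]
grip_width: 0.005
```

```bash
python3 -m jog '[[[0,-0.3,0,-0.6,0],[0,-1,0,-0.6,0],[0,-1,0,-0.6,0],[0,-0.5,0,-1,0],[0,0,0,-1,0],[0.65,0,0,-0.4,0],[0.65,0,0,0,0],[0.65,0,0,0,0],[0.65,0,0,0,0],[0.65,0,0,0,0]]]'; python3 -m jog '[[[0.65,0,0,0,0],[0.65,0,0,0,0],[0.65,0,0,0,0],[0.65,0,0,0,0],[0.65,0,0,0,0],[0.65,0,0,0,0],[0.65,0,0,0,0],[0.65,0,0,0,0]]]'; python3 - <<'E'
from h import *
a=[snap(n) for n in('scene','side','wrist')]
np.savez('w.npz',I=a[2][1],D=a[2][2],T=a[2][0][2])
S=a[1][1][150:350,200:460]
cv2.imwrite('pics/open.png',np.vstack([a[2][1],np.pad(cv2.resize(S,(260,200)),((0,0),(0,380),(0,0)))])[:600,:,::-1])
E
```

```text
time: 7.98
position: [0.4939, -0.3296, 0.2729]
tool_rot: [-2.229, -2.212, 0.001]
ft_force: [0.3, 0.1, 0.2]
grip_width: 0.491
time: 8.98
position: [0.4942, -0.33, 0.2737]
tool_rot: [-2.23, -2.212, -0.0]
ft_force: [0.2, 0.1, -0.5]
grip_width: 0.649
```

View pics/open.png

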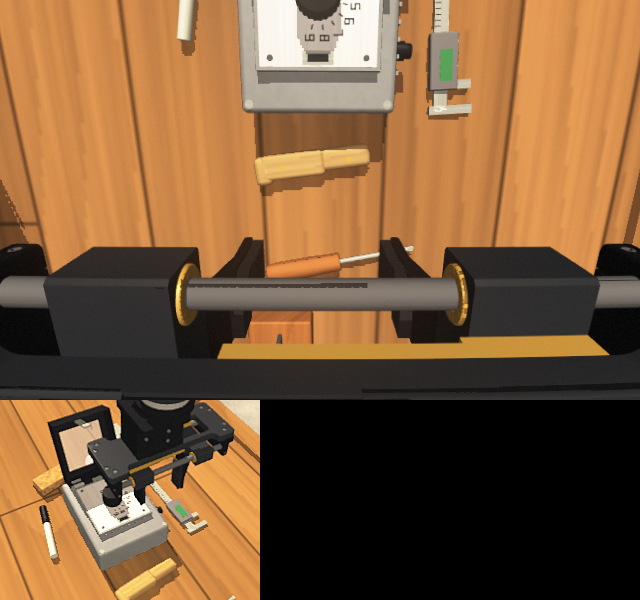

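Cover stands open. The knob is at the wrist picture's top edge (320,8), so I back off 72 mm and look again.

```bash
python3 -m jog '[[[0.65,-0.9,0,0,0],[0.65,-0.9,0,0,0],[0.65,0,0,0,0],[0.65,0,0,0,0]]]'; python3 - <<'E'
from h import *
c,I,D=snap('wrist'); np.savez('w.npz',I=I,D=D,T=c[2])
P=cloud(c,D); ok=D>0
for lo,hi,nm in((.098,.109,'knobtop'),(.066,.0755,'panel')):
    m=ok&(P[...,2]>lo)&(P[...,2]<hi)&(abs(P[...,0]-.494)<.075)&(P[...,1]<-.09)&(P[...,1]>-.25)
    q=P[m]; print(nm,len(q),np.median(q,0).round(4),q.min(0).round(4),q.max(0).round(4), cv2.minEnclosingCircle((q[:,:2]*1000).astype(np.float32)),cv2.minAreaRect((q[:,:2]*1000).astype(np.float32)))
o=np.array([.494,-.1645,0]); print(proj(c,[o+[0,0,.104],o+[.05,0,.072],o+[0,-.05,.072]]).round(0), 'z cam',c[2][:3,3])
u,v=proj(c,[o+[0,0,.09]])[0]; u,v=int(u),int(v)
cv2.imwrite('pics/dial.png',cv2.resize(I[max(0,v-80):v+80,u-100:u+100],None,fx=3.5,fy=3.5,interpolation=2)[...,::-1]); print(u,v)
E
```

```text
time: 9.62
position: [0.4938, -0.4014, 0.2735]
tool_rot: [-2.23, -2.212, -0.001]
ft_force: [-0.0, -1.0, -0.1]
grip_width: 0.651
  return _methods._mean(a, axis=axis, dtype=dtype,
  ret = um.true_divide(
Traceback (most recent call last):
ValueError: zero-size array to reduction operation minimum which has no identity
```

```bash
python3 - <<'E'
from h import *
z=np.load('w.npz'); c=cam('wrist');I,D=z['I'],z['D']
print(np.array(eyes.camera_params('wrist')['mount']).round(3).tolist(), c[2].round(3).tolist())
cv2.imwrite('pics/w1.png',I[...,::-1])
P=cloud(c,D)
for v,u in((60,320),(110,320),(150,280),(200,300)): print(u,v,D[v,u],P[v,u].round(3))
E
```

```text
[[0.001, -0.962, -0.274, 0.075], [1.0, 0.001, -0.0, 0.0], [0.0, -0.274, 0.962, -0.161], [0.0, 0.0, 0.0, 1.0]] [[1.0, -0.006, -0.002, 0.495], [-0.006, -0.962, -0.273, -0.326], [-0.0, 0.273, -0.962, 0.435], [0.0, 0.0, 0.0, 1.0]]
320 60 0.40606365 [ 0.494 -0.281 -0.   ]
320 110 0.40307248 [ 0.494 -0.336  0.019]
280 150 0.43515527 [ 0.445 -0.384 -0.001]
300 200 0.45263374 [ 0.468 -0.447 -0.002]
```

View pics/w1.png

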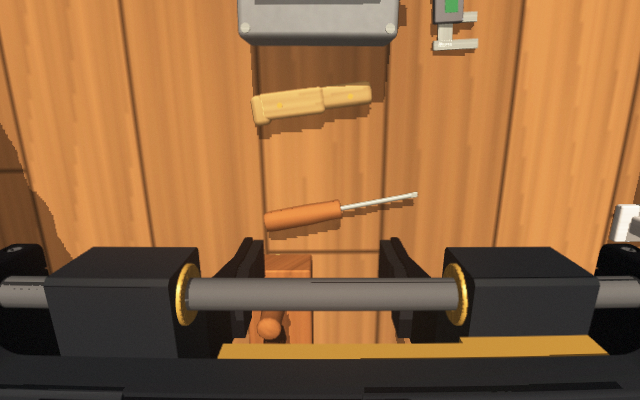

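Wrong way: the camera sits on the +y side of the tool. I'll move +160 mm in y.

```bash
python3 -m jog '[[[0.65,1,0,0,0],[0.65,1,0,0,0],[0.65,1,0,0,0],[0.65,1,0,0,0],[0.65,0,0,0,0],[0.65,0,0,0,0]]]'; python3 - <<'E'
from h import *
c,I,D=snap('wrist'); np.savez('w.npz',I=I,D=D,T=c[2])
o=np.array([.494,-.1645,0]); u,v=proj(c,[o+[0,0,.09]])[0].astype(int); print(u,v)
v0,u0=max(0,v-85),u-100; print(u0,v0)
cv2.imwrite('pics/dial.png',cv2.resize(I[v0:v0+170,u0:u0+200],None,fx=3.5,fy=3.5,interpolation=2)[...,::-1])
P=cloud(c,D); ok=D>0
for lo,hi,nm in((.098,.109,'knobtop'),(.069,.0755,'panel')):
    m=ok&(P[...,2]>lo)&(P[...,2]<hi)&(abs(P[...,0]-.494)<.075)&(P[...,1]<-.09)&(P[...,1]>-.25)
    q=P[m]; print(nm,len(q))
    if len(q): print(np.median(q,0).round(4),cv2.minEnclosingCircle((q[:,:2]*1000).astype(np.float32)),cv2.minAreaRect((q[:,:2]*1000).astype(np.float32)))
E
```

```text
time: 10.42
position: [0.4951, -0.2415, 0.274]
tool_rot: [2.228, 2.214, 0.001]
ft_force: [0.2, -0.5, -1.0]
grip_width: 0.649
318 98
218 13
knobtop 1559
[ 0.4932 -0.1629  0.1027] ((493.32684326171875, -163.4406280517578), 20.37629508972168) ((493.0948486328125, -163.47607421875), (38.909889221191406, 39.034732818603516), 67.06652069091797)
panel 15500
[ 0.4927 -0.1523  0.0709] ((492.9881896972656, -159.82139587402344), 89.36328125) ((492.73876953125, -158.29278564453125), (137.07522583007812, 120.27519226074219), 89.63339233398438)
```

View pics/dial.png

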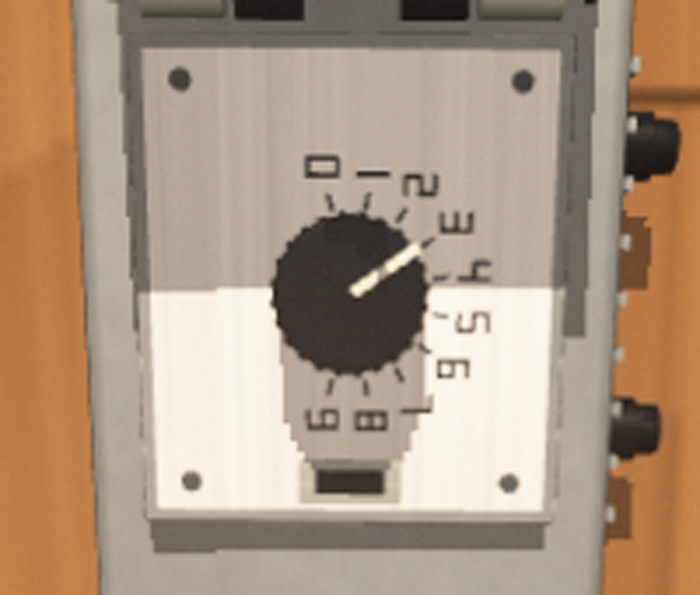

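Pointer reads 3; the knob is at (0.493, −0.1635). I need +4 clicks (91.7° clockwise), so I wind back 45°, descend, and check before gripping.

```bash
python3 -m jog '[[[0.65,0.98,-0.05,0,-1],[0.65,0.98,0.1,0,-1],[0.65,0,0,0,-1],[0.65,0,0,0,-1],[0.65,0,0,0,-1],[0.65,0,0,0,-1],[0.65,0,0,0,-1],[0.65,0,0,0,-1],[0.65,0,0,0,-1],[0.65,0,0,0,0]]]'; python3 -m jog '[[[0.65,0,0,1,0],[0.65,0,0,1,0],[0.65,0,0,1,0],[0.65,0,0,0.5,0],[0.65,0,0,0,0],[0.65,0,0,0,0]]]'; python3 -c "
from h import *
s=get_state();M=R.from_rotvec(s['tool_rot']).as_matrix();print(s['joint_positions'],M.round(3),M.T@(np.array([.493,-.1635,.079])-s['position'])/.04)"
```

```text
time: 11.72
position: [0.4939, -0.1648, 0.2737]
tool_rot: [1.219, 2.895, -0.001]
ft_force: [0.1, 1.0, 0.4]
grip_width: 0.648
time: 12.48
position: [0.4948, -0.1641, 0.1348]
tool_rot: [1.216, 2.895, 0.0]
ft_force: [-0.0, 0.2, -0.7]
grip_width: 0.647
[-0.53743081  0.1374619   0.87335004  1.90753516 -0.11556439  1.14643818
  1.15469401] [[-0.7    0.714  0.001]
 [ 0.714  0.7   -0.   ]
 [-0.001  0.001 -1.   ]] [ 0.04294176 -0.02229866  1.39383859]
```

```bash
python3 -m jog '[[[0.65,0.04,-0.02,0.6,0],[0.65,0,0,0.6,0],[0.65,0,0,0.17,0],[0.65,0,0,0,0],[0.3,0,0,0,0],[0.3,0,0,0,0],[0.3,0,0,0,0],[0.3,0,0,0,0],[0.3,0,0,0,0],[0.3,0,0,0,0]]]' 15
```

```text
time: 13.72
position: [0.4924, -0.1636, 0.0796]
tool_rot: [1.215, 2.897, -0.0]
ft_force: [-3.0, -1.2, 6.2]
grip_width: 0.457
```

```bash
python3 -m jog '[[[0.3,0,0,0,1],[0.3,0,0,0,1],[0.3,0,0,0,1],[0.3,0,0,0,1],[0.3,0,0,0,1],[0.3,0,0,0,1],[0.3,0,0,0,1],[0.3,0,0,0,1],[0.3,0,0,0,1],[0.3,0,0,0,1]]]' 20;  python3 -m jog '[[[0.3,0,0,0,1],[0.3,0,0,0,1],[0.3,0,0,0,1],[0.3,0,0,0,1],[0.3,0,0,0,1],[0.3,0,0,0,1],[0.3,0,0,0,1],[0.3,0,0,0,1],[0.3,0,0,0,0.4],[0.3,0,0,0,0]]]'; python3 -c "
from h import *
s=get_state();M=R.from_rotvec(s['tool_rot']).as_matrix();print(M.round(3),s['torque'])"
```

```text
time: 14.98
position: [0.4925, -0.1635, 0.0796]
tool_rot: [2.328, 2.109, 0.0]
ft_force: [-2.3, -1.6, 5.4]
grip_width: 0.452
time: 16.23
position: [0.4927, -0.1635, 0.0796]
tool_rot: [2.927, 1.138, 0.001]
ft_force: [-1.7, -1.3, 6.8]
grip_width: 0.453
[[ 0.737  0.676  0.001]
 [ 0.676 -0.737 -0.001]
 [ 0.     0.001 -1.   ]] [-0.42376811  0.58995143  0.05563497]
```

```bash
python3 -m jog '[[[0.65,0,0,0,0],[0.65,0,0,0,0],[0.65,0,0,0,0],[0.65,0,0,-0.5,0],[0.65,0,0,-1,0],[0.65,0,0,-1,0],[0.65,0,0,-1,0],[0.65,0,0,-1,0],[0.65,0,0,-0.4,-1],[0.65,0,0,0,-1]]]';  python3 -m jog '[[[0.65,0,0,0,-1],[0.65,0,0,0,-1],[0.65,0,0,0,-1],[0.65,0,0,0,-1],[0.65,0,0,0,-1],[0.65,0,0,0,-1],[0.65,0,0,0,-1],[0.65,-1,0,0,-0.4],[0.65,-1,0,0,0],[0.65,0,0,0,0]]]'; python3 - <<'E'
from h import *
c,I,D=snap('wrist')
s=get_state();M=R.from_rotvec(s['tool_rot']).as_matrix();print(M.round(3),s['joint_positions'])
u,v=proj(c,[[.493,-.1635,.09]])[0].astype(int)
v0,u0=max(0,v-85),u-150
cv2.imwrite('pics/dial2.png',cv2.resize(I[v0:v0+190,u0:u0+250],None,fx=3,fy=3,interpolation=2)[...,::-1])
E
```

```text
time: 17.48
position: [0.4933, -0.1629, 0.2764]
tool_rot: [2.815, 1.395, 0.005]
ft_force: [0.3, -0.3, -0.7]
grip_width: 0.646
time: 18.73
position: [0.4887, -0.2471, 0.2748]
tool_rot: [2.238, 2.203, -0.005]
ft_force: [-0.3, 0.1, -0.2]
grip_width: 0.649
[[ 0.013  1.    -0.001]
 [ 1.    -0.013 -0.001]
 [-0.001 -0.001 -1.   ]] [-0.6786454   0.14138657  1.20994626  1.65991687 -0.13216     1.43297671
  0.53371956]
```

View pics/dial2.png

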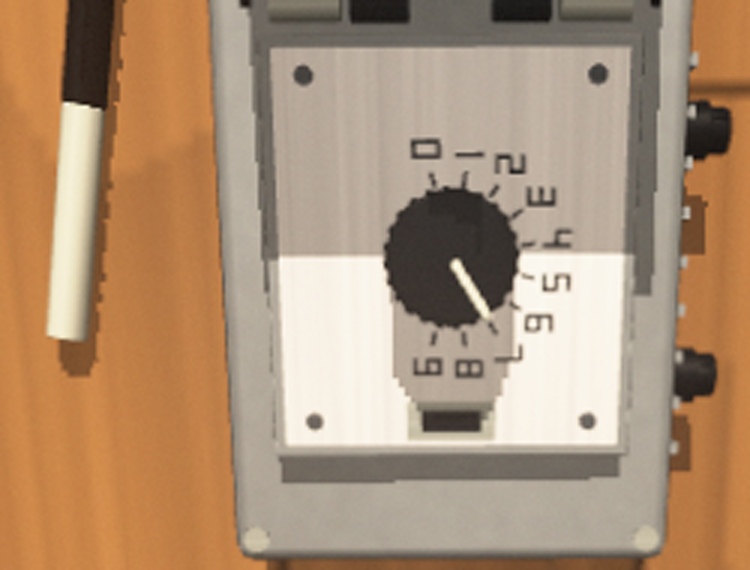

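Dial reads 7: pointer on the figure at crop (495,330). Now behind the cover with shut jaws, minding joint 3, which is near its 1.24 limit.

```bash
python3 -m jog '[[[0,1,0,0,0],[0,1,0.05,0,0],[0,1,0.1,0,0]]]';python3 -c "
from h import *
print(get_state()['joint_positions'].round(3) if hasattr(get_state()['joint_positions'],'round') else get_state()['joint_positions'])"; python3 -m jog '[[[0,1,0,0,0],[0,1,0,0,0],[0,1,0,0,0],[0,1,0,0,0],[0,0.8,0,0,0],[0,0,0,0,0],[0,0,0,0,0]]]';python3 -c "
from h import *
print(get_state()['joint_positions'])"
```

```text
time: 19.15
position: [0.4974, -0.1197, 0.275]
tool_rot: [-2.227, -2.215, -0.003]
ft_force: [0.1, -0.1, -0.4]
grip_width: 0.391
[-0.94  -0.056  1.105  1.738  0.048  1.429  0.152]
time: 20.02
position: [0.4986, 0.0692, 0.275]
tool_rot: [2.229, 2.214, 0.0]
ft_force: [0.3, -0.3, -0.5]
grip_width: 0.006
[-1.08994892 -0.06033113  0.87487892  1.75090255  0.04676999  1.42951983
 -0.2296477 ]
```

```bash
python3 -m jog '[[[0,0,-0.1,1,0],[0,0,0,1,0],[0,0,0,0.8,0],[0,0,0,0,0],[0,-0.6,0,0,0],[0,-0.4,0,0,0],[0,-0.3,0,0,0],[0,-0.3,0,0,0],[0,0,0,0,0]]]';python3 -c "
from h import *
c,I,D=snap('side');cv2.imwrite('pics/push.png',cv2.resize(I[120:340,180:480],None,fx=2.5,fy=2.5)[...,::-1])
print(get_state()['joint_positions'])"
```

```text
time: 21.15
position: [0.4949, 0.0042, 0.1636]
tool_rot: [2.232, 2.21, 0.002]
ft_force: [0.3, 0.9, 0.3]
grip_width: 0.007
[-1.00709088  0.01069377  0.96247297  1.93452406 -0.00939295  1.20013112
 -0.05025403]
```

View pics/push.png

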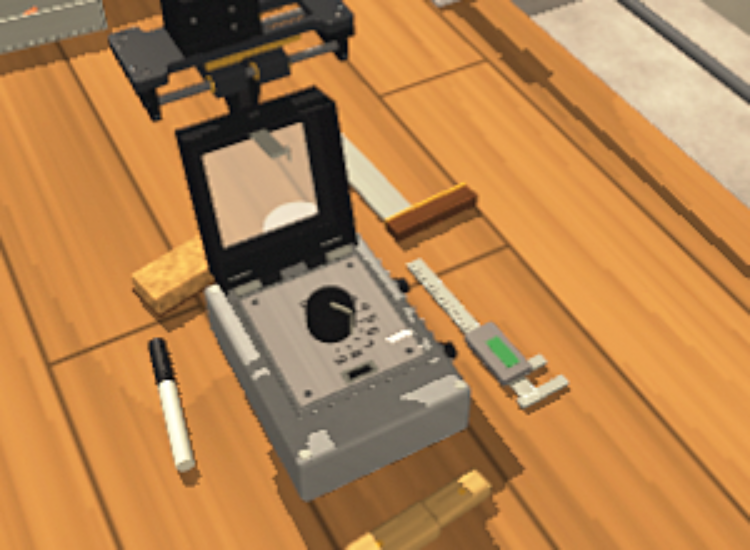

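The shut fingers are behind the middle of the cover's free edge, bystanders undisturbed. I push it over.

```bash
python3 -m jog '[[[0,-0.47,0,-0.43,0],[0,-0.47,0,-0.43,0],[0,-0.46,0,-0.13,0],[0,-0.46,0,-0.13,0],[0,-0.52,0,0.03,0],[0,-0.52,0,0.03,0],[0,0,0,0,0]]]';python3 -c "
from h import *
print(get_state()['joint_positions'])"
```

```text
time: 22.08
position: [0.493, -0.1135, 0.2055]
tool_rot: [2.234, 2.207, -0.001]
ft_force: [0.4, 0.3, 1.3]
grip_width: 0.004
[-0.90127407 -0.00496657  1.08778197  1.85574937  0.00586246  1.28801585
  0.17263065]
```

```bash
python3 -m jog '[[[0,-0.48,0,0.18,0],[0,-0.48,0,0.18,0],[0,-0.43,0,0.32,0],[0,-0.43,0,0.32,0],[0,-0.44,0.03,0.58,0],[0,0,0,0,0]]]';python3 -c "
from h import *
print(get_state()['joint_positions'])"
```

```text
time: 22.82
position: [0.4924, -0.2019, 0.1409]
tool_rot: [-2.232, -2.209, 0.006]
ft_force: [-1.9, -0.7, 1.6]
grip_width: 0.005
[-0.66723895  0.23135778  1.13500222  1.87595698 -0.22385432  1.17858206
  0.5344536 ]
```

```bash
python3 -m jog '[[[0,-0.35,0.03,0.55,0],[0,0,0,0.1,0],[0,0,0,0.1,0],[0,0,0,0.06,0],[0,0,0,0,0]]]';python3 -c "
from h import *
print(get_state()['joint_positions'])"
```

```text
time: 23.45
position: [0.4955, -0.2151, 0.1103]
tool_rot: [2.229, 2.212, 0.001]
ft_force: [-0.3, -2.4, 2.5]
grip_width: 0.007
[-0.59214554  0.30000933  1.10231317  1.893197   -0.29696984  1.12608352
  0.6144239 ]
```

```bash
python3 -m jog '[[[0,0,0,0.05,0],[0,0,0,0.05,0],[0,0,0,0,0]]]'
```

```text
time: 23.82
position: [0.4957, -0.2154, 0.1089]
tool_rot: [-2.23, -2.212, -0.004]
ft_force: [-7.2, 3.2, 26.8]
grip_width: 0.006
```

At the stop (27 N). Straight up, wait, and check that it stays shut.

```bash
python3 -m jog '[[[0,0,0,-0.6,0],[0,0,0,-1,0],[0,-0.5,0,-1,0],[0,-1,0,-0.5,0],[0,-1,0,0,0],[0,0,0,0,0],[0,0,0,0,0],[0,0,0,0,0],[0,0,0,0,0],[0,0,0,0,0]]]'; python3 - <<'E'
from h import *
c,I,D=snap('side'); P=cloud(c,D); I0=np.load('side.npz'); P0=cloud(c,I0['D'])
for p,d in((P,D),(P0,I0['D'])):
    m=(d>0)&(abs(p[...,0]-.494)<.064)&(abs(p[...,1]+.16)<.07)&(p[...,2]>.10)&(p[...,2]<.14)
    q=p[m]; f=np.linalg.lstsq(np.c_[q[:,:2],np.ones(len(q))],q[:,2],rcond=None)[0]; print(len(q),np.median(q[:,2]).round(4),f.round(4))
cv2.imwrite('pics/end.png',np.vstack([I[150:400,160:460],I0['I'][150:400,160:460]])[...,::-1])
E
```

```text
time: 25.08
position: [0.4945, -0.3144, 0.2297]
tool_rot: [-2.229, -2.214, -0.001]
ft_force: [-0.4, 0.2, 0.4]
grip_width: 0.003
1426 0.1164 [-0.0027 -0.0043  0.1169]
3249 0.1163 [ 1.000e-04 -4.000e-03  1.156e-01]
```

View pics/end.png

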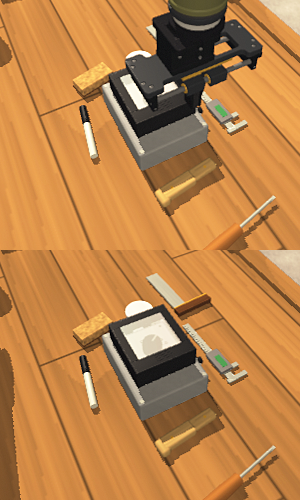

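Cover lies level at 116 mm as at the start, and everything visible is where it lay.

```bash
python3 -c "
from h import *
job.close_job(); print(get_state()['time'])"
```

```text
the job is handed in; nothing more can be done
the job is handed in; nothing more can be done
```

The belt grinder's speed is set to 7, the cover is shut on its catch, and the job is handed in at about 25 s of the 72 s allowed.

- **Opening the cover:** I pressed it to its stop (24 N on the wrist) and it sprang fully open.
- **Turning the dial:** It started at 3. I gripped the knob and turned it 92° clockwise, and the wrist picture then showed the pointer on 7.
- **Shutting the cover:** I pushed it over from behind, pressed it to the stop (27 N) and withdrew. More than a second after I let go, the depth image still showed its top at 116.4 mm with the same tilt as at the start, so the catch is holding.

**Not fully checked:**
- The dial was not seen again after the cover was shut.
- In the last picture the gripper hid part of the cover, most of the tin and the try square. The other loose things lay where they did at the start, judged by eye; the tin and square were only seen undisturbed earlier, as I began to push the cover over.

One camera move went the wrong way, which cost a second or two and disturbed nothing.

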